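# Find the sharpening stone that still bites

### The job

The two sharpening stones with blue grips look alike, but one sole is still rough and the other has worn smooth. Slide each one at least 5 cm across the dark steel plate to a new place on it and feel how hard it drags; when you have tried both, set the rough one, the one that drags more, gently and flat on the middle of the sloping green stand, grip up, where only a stone that still bites will stay put. Leave the smooth one lying on the plate.

Things in the scene. Friction and masses are not known exactly. Their poses are not given: they have to be found in the camera images.
- stone_a: Grey-brown sharpening stone 90 (x) x 100 (y) x 22 mm high; blue bar grip on top, centred, 24 (x) x 70 (y) mm, from 22 to 56 mm above the sole. 0.67 to 0.83 kg. Origin: centre of the sole; z up. Starts sole down, on the robot's side of the plate, grip within 20 degrees of y. It and its twin look alike; one sole is rough (friction about 0.7), one smooth (about 0.25).
- stone_b: The twin, same shape and sizes as stone_a: 90 (x) x 100 (y) x 22 mm, blue bar grip 24 (x) x 70 (y) mm on top from 22 to 56 mm above the sole, own mass 0.67 to 0.83 kg. Origin: centre of the sole; z up. Starts beside the other along y, same way round. Only the drag tells them apart: pushed along the plate slowly, the rough one resists with about 5 to 9 N, the smooth one with under 3 N.
- plate: Dark steel plate fixed on the bench, 260 (x) x 310 (y) x 10 mm thick, flat, no rim. Origin: centre of its underside, so its top is at +10 mm; z up. Both stones start on its half nearer the robot, some 160 mm apart along y; the half ahead of them (+x) is free to slide onto.
- green_stand: Green sharpening stand fixed on the bench left or right of the plate: a plain sloping board 240 (x) x 180 (y) mm, no rim or stop. Its top rises 22 degrees towards its +x: 14 mm high at the -x edge, 62 mm at the middle, 110 mm at the +x edge. Origin: under its middle, at bench height; z up (level, not tilted). A flat yellow board with citrus halves and a knife lies on the plate's other side.
There are look-alikes about, which are no part of the job. Leave any orange or pink look-alike of the stone_a alone.

How it is judged:
On the way, in this order (a step that is already met when the one before it is completed fails the run):
1. one of the stones has been slid to a place at least 40 mm from its start and lies on the plate (((distance of stone_a from where it was at the start of the episode above 0.04 m and contact force between stone_a and plate above 1 N) or (distance of stone_b from where it was at the start of the episode above 0.04 m and contact force between stone_b and plate above 1 N))), for 0.1 s.
2. both stones have been slid at least 40 mm from their starts and lie on the plate (distance of each of stone_a, stone_b from where it was at the start of the episode above 0.04 m and contact force between each of stone_a, stone_b and plate above 1 N), for 0.1 s.
At the end, for the whole second after the job is handed in: One stone, released, rests by itself at the middle of the stand's slope (centre within 60 mm along the stand's x and 40 mm along its y), grip up and flat on the slope within about 5 degrees, not sliding: only the rough one can hold there. The other lies flat on the dark steel plate. Both at rest (((x of stone_a in the frame of green_stand between -0.06 and 0.06 m and y of stone_a in the frame of green_stand between -0.04 and 0.04 m and contact force between stone_a and green_stand above 1 N and angle between stone_a's own z axis and vertical between 0.3 and 0.47 rad and linear speed of each of stone_a, stone_b below 0.02 m/s and z of stone_b in the frame of plate between 0.006 and 0.014 m and angle between stone_b's own z axis and vertical below 0.1 rad and contact force between stone_b and plate above 1 N) or (x of stone_b in the frame of green_stand between -0.06 and 0.06 m and y of stone_b in the frame of green_stand between -0.04 and 0.04 m and contact force between stone_b and green_stand above 1 N and angle between stone_b's own z axis and vertical between 0.3 and 0.47 rad and linear speed of each of stone_b, stone_a below 0.02 m/s and z of stone_a in the frame of plate between 0.006 and 0.014 m and angle between stone_a's own z axis and vertical below 0.1 rad and contact force between stone_a and plate above 1 N))); the robot touches nothing.
It fails at once if a stone is dropped or thrust onto the green stand (faster than 0.5 m/s close above it) ((linear speed of stone_a above 0.5 m/s and horizontal distance between stone_a and green_stand below 0.1 m and z of stone_a in the frame of green_stand below 0.1 m) or (linear speed of stone_b above 0.5 m/s and horizontal distance between stone_b and green_stand below 0.1 m and z of stone_b in the frame of green_stand below 0.1 m)).
It also fails if it takes over 61 s, if anything falls off the work surface, if the arm or the gripper's body presses on something with over 40 N, if the wrist force passes 120 N, or if a joint passes its speed limit or range.

### The arm

A 7-joint arm with a two-finger parallel gripper is mounted at the origin on the work surface. World frame = base frame: x ahead of the robot, y to its left, z up, the work surface at z = 0. Lengths are in m, angles in rad, forces in N, time in s.
With the tool pointing down it reaches from about 0.4 to 0.9 m from the base axis. Payload 5.5 kg.
Tool frame: the origin (TCP) lies midway between the tips of the shut fingers; the grasp point (between the pads) lies 19 mm behind it; z points along the fingers, y is the direction in which the jaws open and shut (so a half turn about z gives the same grasp; the last joint's range is limited). The gripper opens to 92 mm and grips with 3 to 60 N. Pads are 19 mm wide; open, the fingers measure 130 mm over their backs; the gripper's body (75 mm by 190 mm) begins 47 mm behind the grasp point.
Start: joints at [-1.017, 0.501, -0.427, 1.55, 0.221, 1.138, -0.21], TCP at [0.186, 0.623, 0.227] pointing down, gripper open.
Joint ranges: [-2.88, 2.88], [-0.31, 2.03], [-1.54, 1.56], [0.2, 2.42], [-1.41, 4.55], [0.19, 2.02], [-2.57, 2.57]. Speed limits (rad/s): [2.57, 2.57, 3.14, 3.14, 3.14, 3.14, 3.14].

### API

Orientations are given as [roll, pitch, yaw] about the fixed x, y, z axes, in that order (R = Rz(yaw) Ry(pitch) Rx(roll)).
In Python, from cell import bot, viewer, job gives the robot as it stands.
- The arm moves only by the tool arm_command, never from a script. Its argument "motion" is a list that holds one entry, the list of rows, each a list of 4 numbers: the shift along the tool's x, y, z in m, then the turn about the tool's z in rad. In form: [[[tx, ty, tz, yaw], ...]]. A call has 1 to 12 rows; each row is the pose to reach, as a shift and turn from the pose commanded when the call began, along the tool's axes at that moment; what a row does not reach only later rows make up. A row lasts 1/12 s, in which the tool goes at most 41.7 mm and 7.16 degrees, less where a joint would pass 70% of its speed; a pose out of reach is approached as far as the arm can. A call with a gripper value outside its range is refused whole. "fingers" is the closure, from -1 (fully open) to 1 (shut), set as the call begins (left out, the last holds). The fingers move at their own pace and stop on an object; "grip_force" is the grip in N (left out, the last holds). Time passes only in rows, so rows that repeat a pose let the fingers close. It gives the time, the measured TCP pose, the force and the opening at its end, in the units of the state.
- bot.read_state(): the state, without advancing time (a new reading comes with each control period).
- viewer.camera(name): name is "scene" or "top" or "wrist"; returns a dict with "image" (384x512x3 uint8, red, green, blue), "fx", "fy", "cx", "cy" (pixels), "R" (3x3) and "t" (3): a world point X has camera coordinates R X + t; the wrist camera has in their place "tool_from_camera" (4x4, takes a point from camera to tool coordinates, whose origin is the TCP and whose axes are the flange's). Camera axes: x right, y down, z forward; pixel columns grow to the right and rows downward; lengths in m; the calibration is good to about 2 mm. The wrist camera is an equidistant fisheye: a pixel r from the principal point sees the ray r / f radians off the axis. A picture is of the moment at which its call begins: read the wrist's pose just before it. There is no depth.
- job.hand_in(): hands the job in, once; it reports no verdict.
The state is a dict: "clock": time; "joints": joint angles; "qvel": joint speeds; "effort": joint torques, N m; "tool_pos": TCP position; "orientation": TCP orientation; "wrist_force": force on the tool from outside, world axes, zero at the start; "ft_torque": the same for the moment, N m; "opening": opening from 0.0 (shut) to 1.0 (fully open).
Only numpy, scipy, OpenCV 4.12 (cv2) and the standard library are available. Lean on these libraries where they do the work, as an engineer would, in place of code of your own. Each camera call takes 0.05 s, during which the arm holds its last target.

## Working session

There is one attempt and no reset: what is moved stays moved. The work goes in short steps, Python scripts to look and compute and a tool call to move; the robot and the scene stay as the last step left them, time stands still between calls to the robot, and variables do not carry over. Pictures are saved under pics/ and viewed, and the job is handed in when it is done.

Besides the shell and the picture viewer there is one more tool, called in YAML: its name, and indented under it one key for each argument. arm_command: Moves the arm, as the interface text tells. Its arguments: {"type":"object","properties":{"motion":{"type":"array"},"fingers":{"type":"number"},"grip_force":{"type":"number"}},"required":["motion"]}

```bash
mkdir -p pics; ls
python3 - <<'E'
from cell import bot, viewer, job
import cv2, numpy as np
s=bot.read_state()
for k,v in s.items(): print(k,np.round(v,4))
for n in ("scene","top"):
    c=viewer.camera(n); cv2.imwrite(f"pics/{n}0.png",c["image"][:,:,::-1])
    print(n,c["fx"],c["fy"],c["cx"],c["cy"],np.round(c["R"],4).tolist(),np.round(c["t"],4))
E
```

```text
pics
clock 0.0
joints [-1.0168  0.5019 -0.4268  1.5515  0.2208  1.1383 -0.2103]
qvel [ 0.0011 -0.0009 -0.0005 -0.0003  0.0001  0.0002  0.002 ]
effort [ 2.00000e-04 -5.66597e+01 -5.81630e+00 -2.79105e+01 -6.86000e-02
  3.10000e-02  2.00000e-04]
tool_pos [0.1862 0.622  0.2257]
orientation [-3.1396e+00 -1.0000e-04  2.8509e+00]
wrist_force [ 0.2407  0.1387 -0.5182]
ft_torque [-0.0001 -0.0114  0.016 ]
opening 1.0005
scene 373.67556049648624 373.67556049648624 254.02323183190921 189.76729207735693 [[-0.0126, 0.9999, 0.0055], [0.6452, 0.0123, -0.7639], [-0.7639, -0.006, -0.6453]] [-0.0751 -0.2185  1.4744]
top 388.3474856206755 388.3474856206755 258.2179398266358 194.52874082643982 [[0.0064, -0.9999, -0.0131], [-0.9964, -0.0053, -0.0842], [0.0841, 0.0136, -0.9964]] [0.0876 0.4001 0.9598]
```

View pics/scene0.png

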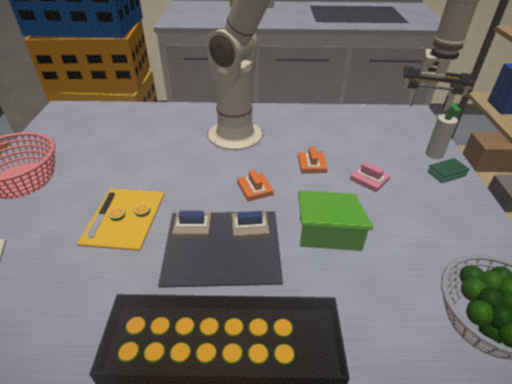

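View pics/top0.png

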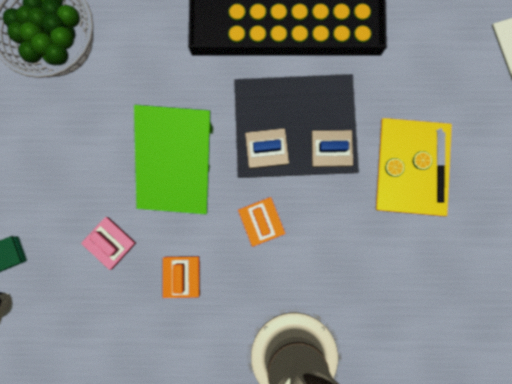

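The blue-gripped stones are at top (267,146) and (334,146), and scene (250,218) and (192,217). The look-alikes to leave alone are orange at top (262,222) and (180,277), and pink at top (108,243). The stand is at top (172,160). I'll measure them now.

```bash
cat > h.py <<'E'
from cell import bot, viewer, job
import cv2, numpy as np
from scipy.spatial.transform import Rotation as Ro
def ray(c,u,v,z):
    R=np.array(c["R"]);t=np.array(c["t"])
    o=-R.T@t; d=R.T@np.array([(u-c["cx"])/c["fx"],(v-c["cy"])/c["fy"],1.0])
    return o+d*(z-o[2])/d[2]
def mask(c,lo,hi):
    hsv=cv2.cvtColor(np.ascontiguousarray(c["image"]),cv2.COLOR_RGB2HSV)
    return cv2.inRange(hsv,np.array(lo),np.array(hi))
def blobs(m,amin=60):
    cs,_=cv2.findContours(m,cv2.RETR_EXTERNAL,cv2.CHAIN_APPROX_NONE)
    return [k for k in cs if cv2.contourArea(k)>amin]
def tool(dw):  # world shift -> tool axes shift
    s=bot.read_state(); R=Ro.from_euler('xyz',s["orientation"]).as_matrix()
    return R.T@np.array(dw)
E
python3 - <<'E'
from h import *
for n in("top","scene"):
    c=viewer.camera(n)
    for nm,lo,hi,z,am in(("blue",(105,90,30),(128,255,255),.066,50),("green",(45,150,80),(70,255,255),.062,1500),("plate",(0,0,20),(180,90,75),.010,3000)):
        for k in blobs(mask(c,lo,hi),am):
            r=cv2.minAreaRect(k); M=cv2.moments(k); u,v=M["m10"]/M["m00"],M["m01"]/M["m00"]
            W=np.array([ray(c,*p,z)[:2] for p in cv2.boxPoints(r)])
            print(n,nm,round(u,1),round(v,1),"area",M["m00"],"world",np.round(ray(c,u,v,z),4),"corners",np.round(W,3).tolist())
    im=c["image"][:,:,::-1]
    if n=="top": cv2.imwrite("pics/crop1.png",cv2.resize(im[60:240,120:380],None,fx=3,fy=3,interpolation=cv2.INTER_CUBIC))
    else: cv2.imwrite("pics/crop2.png",cv2.resize(im[150:300,150:390],None,fx=3,fy=3,interpolation=cv2.INTER_CUBIC))
E
```

```text
top blue 333.9 145.7 area 228.5 world [ 0.5146 -0.0924  0.066 ] corners [[0.526, -0.059], [0.526, -0.124], [0.504, -0.124], [0.504, -0.059]]
top blue 266.9 145.7 area 220.5 world [0.5141 0.0691 0.066 ] corners [[0.522, 0.102], [0.529, 0.038], [0.506, 0.036], [0.499, 0.1]]
top green 171.7 158.3 area 7294.0 world [0.4829 0.3    0.062 ] corners [[0.358, 0.398], [0.615, 0.394], [0.606, 0.206], [0.35, 0.214]]
top plate 295.4 125.9 area 11262.5 world [ 0.5778 -0.0043  0.01  ] corners [[0.701, 0.155], [0.715, -0.154], [0.459, -0.161], [0.445, 0.142]]
top plate 285.6 23.0 area 8380.5 world [0.8535 0.0207 0.01  ] corners [[0.769, 0.274], [0.917, 0.277], [0.917, -0.241], [0.769, -0.238]]
scene blue 249.2 214.5 area 91.0 world [0.5216 0.0679 0.066 ] corners [[0.515, 0.036], [0.508, 0.098], [0.529, 0.099], [0.536, 0.038]]
scene blue 191.4 213.9 area 81.0 world [ 0.5219 -0.0919  0.066 ] corners [[0.515, -0.125], [0.514, -0.064], [0.53, -0.062], [0.531, -0.122]]
scene blue 503.1 90.9 area 693.0 world [-0.2763  1.1619  0.066 ] corners [[-0.582, 1.243], [-0.585, 1.354], [-0.085, 1.098], [-0.083, 1.01]]
scene blue 74.3 17.9 area 3944.5 world [-1.2901 -1.1072  0.066 ] corners [[-1.718, -1.746], [-1.753, -0.787], [-0.933, -0.587], [-0.911, -1.332]]
scene green 331.9 209.0 area 1730.5 world [0.4906 0.3016 0.062 ] corners [[0.549, 0.201], [0.414, 0.218], [0.432, 0.428], [0.563, 0.392]]
scene plate 221.6 339.3 area 19815.0 world [0.8554 0.0152 0.01  ] corners [[0.748, -0.31], [0.738, 0.311], [0.943, 0.275], [0.951, -0.239]]
```

View pics/crop1.png

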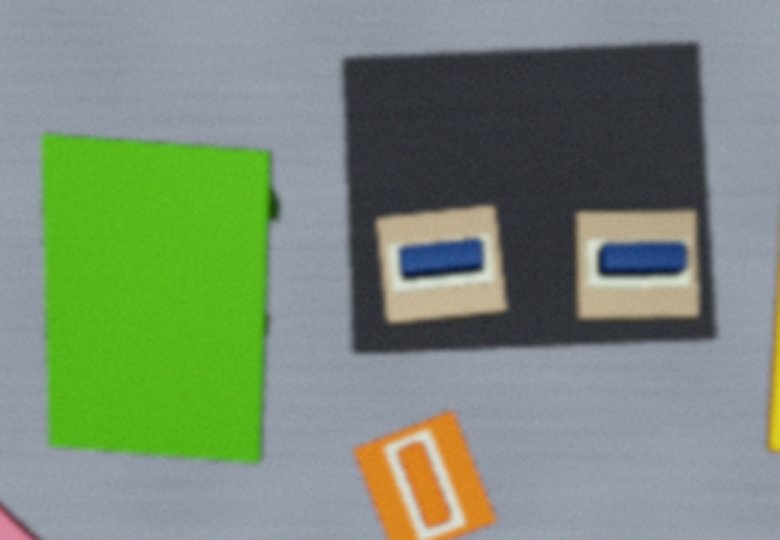

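View pics/crop2.png

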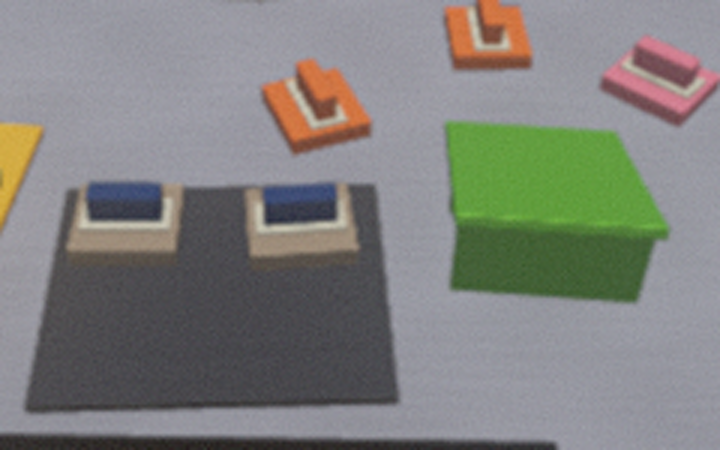

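Run:
```python
from h import *
c=viewer.camera("top"); print("cam",-np.array(c["R"]).T@c["t"])
k=max(blobs(mask(c,(45,150,80),(70,255,255)),1500),key=cv2.contourArea)
q=cv2.approxPolyDP(k,8,True)[:,0]; print(q.tolist())
P=[]
for u,v in q:
    z=.110 if v<158 else .014
    P.append(ray(c,u,v,z)); print(u,v,np.round(P[-1],4))
P=np.array(P);print("mean",P.mean(0)); 
k=max(blobs(mask(c,(0,0,20),(180,90,75))[60:],3000),key=cv2.contourArea)
# stone body (tan) at z .032
for k in blobs(mask(c,(8,40,110),(25,140,255)),300):
    r=cv2.minAreaRect(k); W=np.array([ray(c,*p,.032)[:2] for p in cv2.boxPoints(r)]); print("tan",r[0],cv2.contourArea(k),np.round(W.mean(0),4),np.round(W,3).tolist())
s=bot.read_state(); print(Ro.from_euler('xyz',s["orientation"]).as_matrix().round(4))
```

```text
cam [0.31735084 0.07660256 0.99113087]
[[135, 105], [137, 207], [205, 213], [209, 112]]
135 105 [0.5998 0.3774 0.11  ]
137 207 [0.3666 0.3963 0.014 ]
205 213 [0.3525 0.2238 0.014 ]
209 112 [0.5835 0.2042 0.11  ]
mean [0.47559375 0.30042213 0.062     ]
tan (296.9482727050781, 351.75579833984375) 567.5 [ 0.0215 -0.0054] [[0.075, 0.095], [0.097, -0.091], [-0.032, -0.104], [-0.054, 0.079]]
tan (261.1889953613281, 221.3431396484375) 573.0 [0.3322 0.082 ] [[0.364, 0.118], [0.381, 0.078], [0.3, 0.046], [0.284, 0.086]]
tan (332.0, 147.5) 1369.5 [ 0.5174 -0.0938] [[0.562, -0.044], [0.562, -0.144], [0.473, -0.143], [0.473, -0.044]]
tan (266.46337890625, 147.6707305908203) 1365.0 [0.5164 0.0698] [[0.555, 0.125], [0.567, 0.025], [0.477, 0.015], [0.466, 0.115]]
[[-9.580e-01  2.867e-01 -3.000e-04]
 [ 2.867e-01  9.580e-01 -8.000e-04]
 [ 1.000e-04 -9.000e-04 -1.000e+00]]
```

arm_command:
  motion:
    - [[-0.012,-0.011,0,-0.02],[-0.035,-0.032,0,-0.05],[-0.06,-0.055,0,-0.09],[-0.088,-0.08,0,-0.13],[-0.115,-0.105,0,-0.17],[-0.142,-0.13,0,-0.21],[-0.17,-0.155,0,-0.25],[-0.197,-0.18,0,-0.29],[-0.225,-0.206,0,-0.33],[-0.252,-0.231,0,-0.365],[-0.279,-0.256,0,-0.39],[-0.306,-0.28,0,-0.405]]
  fingers: -1
  grip_force: 15

```text
clock: 1.25
tool_pos: [0.3998, 0.2649, 0.2269]
orientation: [3.142, 0.0, -3.026]
wrist_force: [0.5, 0.9, -0.9]
opening: 0.999
```

```bash
cat >> h.py <<'E'
def yawj(): # jaw yaw, deg from world y
    R=Ro.from_euler('xyz',bot.read_state()["orientation"]).as_matrix(); return np.degrees(np.arctan2(-R[0,1],R[1,1]))
def goto(p):
    s=bot.read_state(); print("t",round(s["clock"],2),"pos",np.round(s["tool_pos"],4),"jaw",round(yawj(),2),"F",np.round(s["wrist_force"],2),"op",round(s["opening"],3)); print("tool shift",np.round(tool(np.array(p)-s["tool_pos"]),4))
E
python3 -c "
from h import *
goto([.5164,.0698,.12])"
```

```text
t 1.25 pos [0.3998 0.2649 0.2269] jaw 6.61 F [ 0.46  0.94 -0.86] op 0.999
tool shift [-0.0933 -0.2072  0.107 ]
```

arm_command:
  motion:
    - [[-0.01,-0.025,0.01,0],[-0.025,-0.055,0.022,0],[-0.04,-0.09,0.04,0],[-0.055,-0.122,0.06,0],[-0.07,-0.155,0.08,0],[-0.083,-0.183,0.096,0],[-0.091,-0.202,0.105,0],[-0.0933,-0.2072,0.107,0],[-0.0933,-0.2072,0.107,0]]

```text
clock: 2.0
tool_pos: [0.5156, 0.0696, 0.1189]
orientation: [-3.141, -0.002, -3.031]
wrist_force: [-0.6, 0.7, -0.3]
opening: 1.0
```

Run:
```python
from h import *
goto([.5164,.0698,.038])
c=viewer.camera("wrist"); cv2.imwrite("pics/w1.png",c["image"][:,:,::-1]); print({k:np.round(v,4).tolist() for k,v in c.items() if k!="image"})
```

```text
t 2.0 pos [0.5156 0.0696 0.1189] jaw 6.33 F [-0.58  0.65 -0.27] op 1.0
tool shift [-0.001   0.0001  0.0809]
{'fx': 297.3186, 'fy': 297.3186, 'cx': 255.646, 'cy': 189.8489, 'tool_from_camera': [[0.0011, -0.9696, -0.2448, 0.0651], [1.0, 0.001, 0.0005, 0.0003], [-0.0002, -0.2448, 0.9696, -0.1593], [0.0, 0.0, 0.0, 1.0]]}
```

View pics/w1.png

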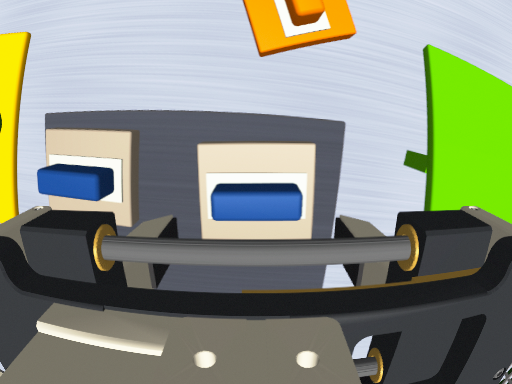

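The wrist view shows the blue grip centred at (256,203) between the fingers and square to the jaws. The orange decoy is at (300,20), clear of the gripper. Going down.

arm_command:
  motion:
    - [[-0.001,0,0.015,0],[-0.001,0,0.035,0],[-0.001,0,0.055,0],[-0.001,0,0.07,0],[-0.001,0,0.078,0],[-0.001,0,0.081,0],[-0.001,0,0.081,0]]

```text
clock: 2.63
tool_pos: [0.5162, 0.0731, 0.0389]
orientation: [3.141, -0.0, -3.025]
wrist_force: [1.3, -0.3, 1.4]
opening: 0.998
```

arm_command:
  motion:
    - [[0,0,0,0],[0,0,0,0],[0,0,0,0],[0,0,0,0],[0,0,0,0],[0,0,0,0],[0,0,0,0]]
  fingers: 1
  grip_force: 15

```text
clock: 3.22
tool_pos: [0.5173, 0.0711, 0.0396]
orientation: [-3.141, 0.001, -3.028]
wrist_force: [-1.0, -2.7, 6.1]
opening: 0.759
```

Run:
```python
from h import *
s=bot.read_state();p=s["tool_pos"]; goto(p+[.06,0,0]);print(s["wrist_force"],s["ft_torque"])
```

```text
t 3.22 pos [0.5173 0.0711 0.0396] jaw 6.51 F [-0.96 -2.69  6.08] op 0.759
tool shift [-0.0596 -0.0068  0.0001]
[-0.96172563 -2.6930912   6.07861283] [-0.52982259  0.18160993  0.04976765]
```

arm_command:
  motion:
    - [[0,0,-0.001,0],[-0.004,-0.0005,-0.001,0],[-0.008,-0.001,-0.001,0],[-0.012,-0.0014,-0.001,0],[-0.016,-0.0018,-0.001,0],[-0.02,-0.0023,-0.001,0]]

```text
clock: 3.72
tool_pos: [0.5366, 0.0718, 0.0395]
orientation: [3.141, -0.001, -3.027]
wrist_force: [-3.3, 0.7, 2.6]
opening: 0.76
```

arm_command:
  motion:
    - [[-0.004,-0.0005,0,0],[-0.008,-0.001,0,0],[-0.012,-0.0014,0,0],[-0.016,-0.0018,0,0],[-0.02,-0.0023,0,0]]

```text
clock: 4.13
tool_pos: [0.5571, 0.0717, 0.0396]
orientation: [3.142, -0.0, -3.027]
wrist_force: [-1.9, 0.6, 0.3]
opening: 0.756
```

arm_command:
  motion:
    - [[-0.004,-0.0005,0,0],[-0.008,-0.001,0,0],[-0.012,-0.0014,0,0]]

```text
clock: 4.38
tool_pos: [0.5692, 0.0715, 0.0396]
orientation: [3.142, -0.0, -3.027]
wrist_force: [-3.4, 0.1, 0.8]
opening: 0.76
```

arm_command:
  motion:
    - [[-0.004,-0.0005,0,0],[-0.008,-0.001,0,0],[-0.012,-0.0014,0,0]]

```text
clock: 4.63
tool_pos: [0.5813, 0.0715, 0.0396]
orientation: [-3.142, -0.0, -3.027]
wrist_force: [-2.9, -0.9, -0.4]
opening: 0.758
```

Run:
```python
from h import *
goto(bot.read_state()["tool_pos"])
```

```text
t 4.63 pos [0.5813 0.0715 0.0396] jaw 6.54 F [-2.92 -0.9  -0.37] op 0.758
tool shift [0. 0. 0.]
```

The left stone drags at about 2–3 N, so it is probably the smooth one. Releasing it and moving to the right stone.

arm_command:
  motion:
    - [[0,0,0,0],[0,0,0,0],[0,0,0,0],[0,0,0,0],[0,0,-0.01,0],[0,0,-0.03,0],[0,0,-0.055,0],[0,0,-0.075,0],[0,0,-0.08,0]]
  fingers: -1

```text
clock: 5.38
tool_pos: [0.5836, 0.0721, 0.1241]
orientation: [3.141, 0.007, -3.027]
wrist_force: [0.3, 0.4, 0.6]
opening: 1.002
```

Run:
```python
from h import *
goto([.5174,-.0938,.119])
c=viewer.camera("top"); cv2.imwrite("pics/t2.png",c["image"][:,:,::-1])
c=viewer.camera("scene"); cv2.imwrite("pics/s2.png",c["image"][:,:,::-1])
```

```text
t 5.38 pos [0.5836 0.0721 0.1241] jaw 6.54 F [0.29 0.36 0.58] op 1.002
tool shift [ 0.0847 -0.1573  0.0046]
```

View pics/s2.png

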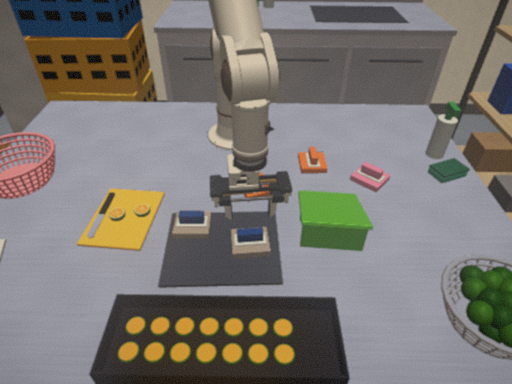

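The moved stone lies flat on the plate at (250,240), and the other is untouched at (192,222).

arm_command:
  motion:
    - [[0.008,-0.015,0,0.02],[0.024,-0.045,0,0.05],[0.042,-0.078,0,0.08],[0.06,-0.112,0,0.1],[0.075,-0.14,0,0.114],[0.083,-0.154,0,0.114],[0.0847,-0.1573,0,0.114],[0.0847,-0.1573,0,0.114]]

```text
clock: 6.15
tool_pos: [0.5129, -0.0963, 0.1186]
orientation: [-3.141, -0.003, 3.138]
wrist_force: [0.3, 0.6, 0.0]
opening: 1.001
```

Run:
```python
from h import *
goto([.5174,-.0938,.038])
c=viewer.camera("wrist"); cv2.imwrite("pics/w2.png",c["image"][:,:,::-1])
```

```text
t 6.15 pos [ 0.5129 -0.0963  0.1186] jaw -0.22 F [0.31 0.62 0.03] op 1.001
tool shift [-0.0047  0.0025  0.0806]
```

View pics/w2.png

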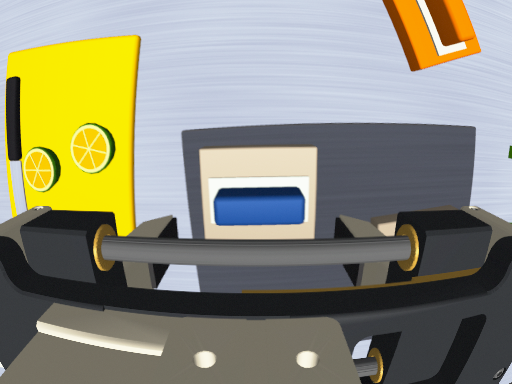

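The blue grip is at (259,206), between the fingers and aligned with them.

arm_command:
  motion:
    - [[-0.002,0.0015,0.015,0],[-0.003,0.0015,0.035,0],[-0.003,0.0015,0.055,0],[-0.003,0.0015,0.07,0],[-0.003,0.0015,0.077,0],[-0.003,0.0015,0.079,0],[-0.003,0.0015,0.079,0],[-0.003,0.0015,0.079,0]]

```text
clock: 6.87
tool_pos: [0.5185, -0.0922, 0.0413]
orientation: [3.141, 0.001, -3.14]
wrist_force: [0.5, -0.3, -0.2]
opening: 0.997
```

arm_command:
  motion:
    - [[0,0,0,0],[0,0,0,0],[0,0,0,0],[0,0,0,0],[0,0,0,0],[0,0,0,0],[0,0,0,0]]
  fingers: 1
  grip_force: 15

```text
clock: 7.45
tool_pos: [0.5181, -0.0935, 0.0413]
orientation: [-3.141, 0.001, 3.141]
wrist_force: [-2.2, -1.6, 5.5]
opening: 0.763
```

arm_command:
  motion:
    - [[0,0,0,0],[-0.004,0,0,0],[-0.008,0,0,0],[-0.012,0,0,0],[-0.016,0,0,0],[-0.02,0,0,0]]

```text
clock: 7.95
tool_pos: [0.532, -0.093, 0.0402]
orientation: [3.141, -0.011, 3.141]
wrist_force: [-14.1, -0.1, 14.1]
opening: 0.76
```

arm_command:
  motion:
    - [[-0.004,0,0,0],[-0.008,0,0,0],[-0.012,0,0,0],[-0.016,0,0,0],[-0.02,0,0,0]]

```text
clock: 8.37
tool_pos: [0.5524, -0.0928, 0.0401]
orientation: [3.141, -0.01, 3.141]
wrist_force: [-12.1, 0.2, 14.6]
opening: 0.766
```

arm_command:
  motion:
    - [[-0.004,0,0,0],[-0.008,0,0,0],[-0.012,0,0,0]]

```text
clock: 8.62
tool_pos: [0.5645, -0.0928, 0.0402]
orientation: [3.141, -0.01, 3.141]
wrist_force: [-12.2, 0.7, 12.9]
opening: 0.762
```

arm_command:
  motion:
    - [[-0.004,0,0,0],[-0.008,0,0,0],[-0.012,0,0,0]]

```text
clock: 8.87
tool_pos: [0.5767, -0.0928, 0.0402]
orientation: [3.141, -0.01, 3.141]
wrist_force: [-11.6, -0.3, 12.8]
opening: 0.76
```

The right stone drags at about 12 N under about 20 N of load (μ≈0.6). The left one dragged at about 3 N under its own weight, so the right one is rough. Lifting it with a firmer grip.

arm_command:
  motion:
    - [[0,0,-0.001,0],[0,0,-0.002,0],[0,0,-0.005,0],[0,0,-0.012,0],[0,0,-0.025,0],[0,0,-0.042,0],[0,0,-0.062,0],[0,0,-0.085,0],[0,0,-0.108,0],[0,0,-0.128,0],[0,0,-0.142,0],[0,0,-0.15,0]]
  grip_force: 30

```text
clock: 9.87
tool_pos: [0.583, -0.0929, 0.1942]
orientation: [-3.141, 0.004, -3.141]
wrist_force: [0.3, -0.1, -7.4]
opening: 0.762
```

arm_command:
  motion:
    - [[0,0,0,0],[0,0,0,0],[0,0,0,0]]

```text
clock: 10.12
tool_pos: [0.5807, -0.0927, 0.1896]
orientation: [3.141, -0.002, -3.141]
wrist_force: [0.1, 0.4, -8.5]
opening: 0.76
```

Run:
```python
from h import *
goto([.4723,.3007,.190])
for n in("scene","wrist"):
    c=viewer.camera(n); cv2.imwrite(f"pics/{n}3.png",c["image"][:,:,::-1])
```

```text
t 10.12 pos [ 0.5807 -0.0927  0.1896] jaw 0.02 F [ 0.1   0.43 -8.51] op 0.76
tool shift [ 0.1083  0.3934 -0.    ]
```

View pics/scene3.png

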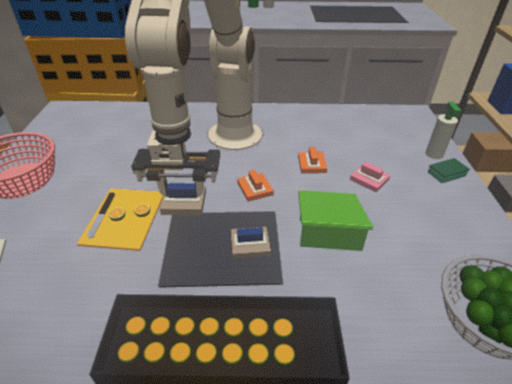

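View pics/wrist3.png

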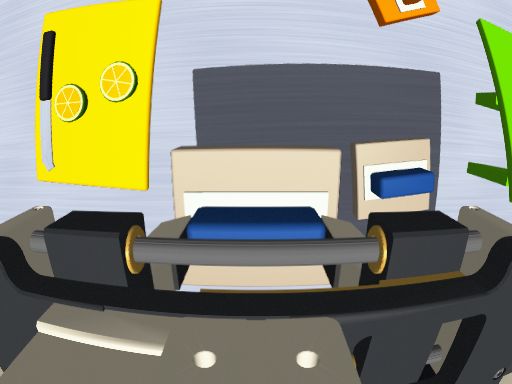

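The stone is held level and weighs about 8 N. Moving it over the stand.

arm_command:
  motion:
    - [[0.002,0.008,0,0.01],[0.007,0.026,0,0.02],[0.015,0.053,0,0.035],[0.024,0.087,0,0.05],[0.034,0.122,0,0.065],[0.043,0.158,0,0.08],[0.053,0.194,0,0.0855],[0.063,0.23,0,0.0855],[0.073,0.265,0,0.0855],[0.082,0.298,0,0.0855],[0.09,0.327,0,0.0855],[0.096,0.351,0,0.0855]]

```text
clock: 11.22
tool_pos: [0.4833, 0.2618, 0.1903]
orientation: [3.141, -0.001, 3.059]
wrist_force: [-0.1, -0.1, -7.4]
opening: 0.762
```

Run:
```python
from h import *
goto([.4723,.3007,.190])
```

```text
t 11.22 pos [0.4833 0.2618 0.1903] jaw -4.74 F [-0.12 -0.06 -7.35] op 0.762
tool shift [0.0142 0.0379 0.0004]
```

arm_command:
  motion:
    - [[0.006,0.018,0,0],[0.011,0.03,0,0],[0.0135,0.036,0,0],[0.0142,0.038,0,0],[0.0142,0.038,0.01,0],[0.0142,0.038,0.025,0],[0.0142,0.038,0.04,0],[0.0142,0.038,0.05,0],[0.0142,0.038,0.055,0],[0.0142,0.038,0.055,0],[0.0142,0.038,0.055,0]]

```text
clock: 12.13
tool_pos: [0.475, 0.2967, 0.1356]
orientation: [-3.141, -0.0, 3.055]
wrist_force: [-0.1, 0.1, -7.2]
opening: 0.759
```

Run:
```python
from h import *
goto([.4723,.3007,.1089])
for n in("scene","wrist","top"):
    c=viewer.camera(n); im=c["image"][:,:,::-1]
    if n=="scene": im=cv2.resize(im[130:290,220:420],None,fx=3.5,fy=3.5,interpolation=cv2.INTER_CUBIC)
    cv2.imwrite(f"pics/{n}4.png",im)
```

```text
t 12.13 pos [0.475  0.2967 0.1356] jaw -4.94 F [-0.07  0.13 -7.22] op 0.759
tool shift [0.003  0.0037 0.0267]
```

View pics/scene4.png

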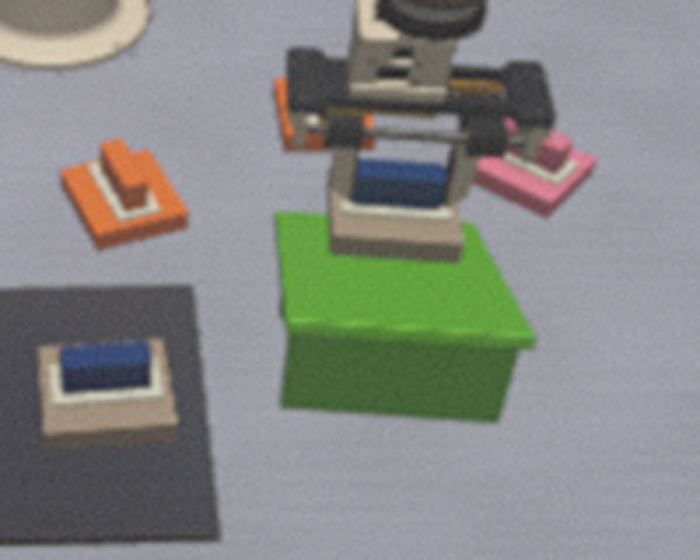

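View pics/wrist4.png

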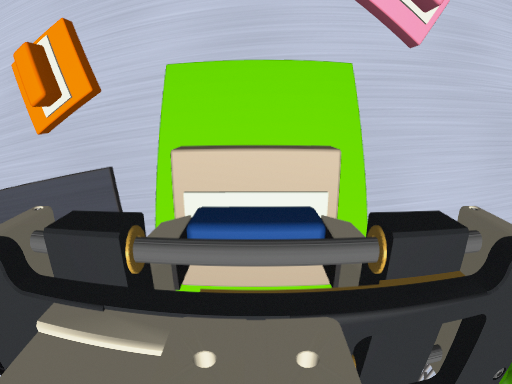

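The stone is level, square to the stand and centred over it across its y. Lowering until the uphill edge touches.

arm_command:
  motion:
    - [[0.001,0.001,0.003,0],[0.002,0.002,0.006,0],[0.003,0.003,0.009,0],[0.003,0.0037,0.012,0],[0.003,0.0037,0.015,0],[0.003,0.0037,0.018,0],[0.003,0.0037,0.021,0],[0.003,0.0037,0.023,0],[0.003,0.0037,0.023,0]]
  grip_force: 20

```text
clock: 13.03
tool_pos: [0.4717, 0.3008, 0.112]
orientation: [-3.141, -0.001, 3.056]
wrist_force: [0.2, 0.3, -7.5]
opening: 0.764
```

Run:
```python
from h import *
goto([.4723,.3007,.1089])
```

```text
t 13.03 pos [0.4717 0.3008 0.112 ] jaw -4.89 F [ 0.17  0.26 -7.46] op 0.764
tool shift [-0.0006 -0.      0.0031]
```

arm_command:
  motion:
    - [[0,0,0.001,0],[0,0,0.002,0],[0,0,0.003,0],[0,0,0.004,0],[0,0,0.004,0]]
  grip_force: 14

```text
clock: 13.45
tool_pos: [0.4719, 0.3011, 0.1085]
orientation: [-3.141, -0.0, 3.056]
wrist_force: [0.8, -0.8, -6.3]
opening: 0.762
```

arm_command:
  motion:
    - [[0.001,0,0.001,0],[0.002,0,0.002,0],[0.003,0,0.003,0],[0.0045,0,0.0045,0],[0.0055,0,0.0058,0],[0.0065,0,0.007,0],[0.0075,0,0.0082,0],[0.0085,0,0.0095,0]]

```text
clock: 14.12
tool_pos: [0.4634, 0.302, 0.0992]
orientation: [3.141, -0.0, 3.057]
wrist_force: [-1.5, -0.8, -2.7]
opening: 0.761
```

Run:
```python
from h import *
goto([.4723,.3007,.1089]); print(bot.read_state()["ft_torque"])
for n in("scene","wrist"):
    c=viewer.camera(n); im=c["image"][:,:,::-1]
    if n=="scene": im=cv2.resize(im[130:290,220:420],None,fx=3.5,fy=3.5,interpolation=cv2.INTER_CUBIC)
    cv2.imwrite(f"pics/{n}5.png",im)
```

```text
t 14.12 pos [0.4634 0.302  0.0992] jaw -4.87 F [-1.5  -0.78 -2.73] op 0.761
tool shift [-0.009  -0.0006 -0.0097]
[-0.02206742  0.00123928  0.00011058]
```

View pics/scene5.png

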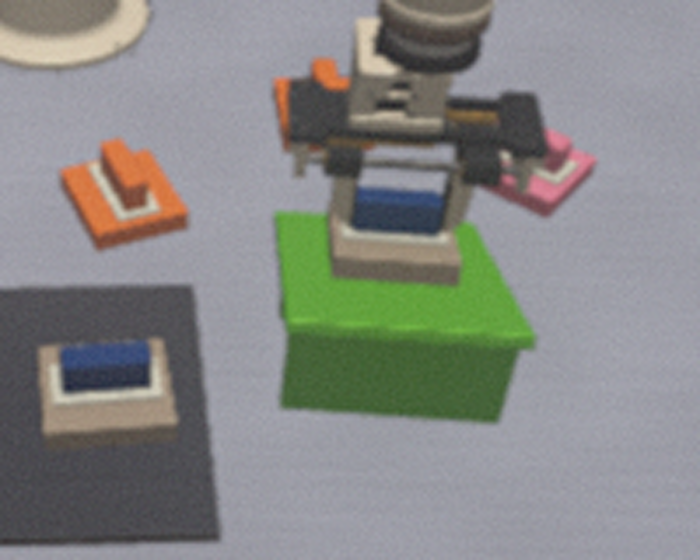

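View pics/wrist5.png

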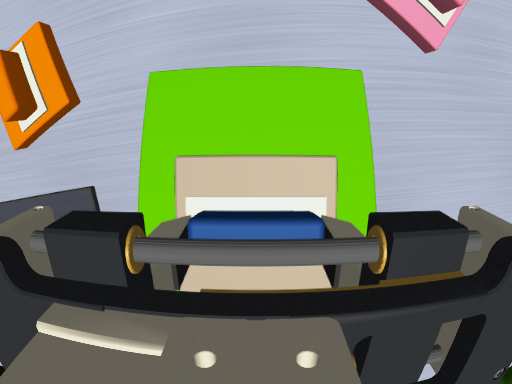

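The stone is pivoting as planned, with half its weight on the stand. Continuing along the arc.

arm_command:
  motion:
    - [[0.001,0,0.0013,0],[0.0019,0,0.0027,0],[0.0028,0,0.004,0],[0.0036,0,0.0053,0],[0.0044,0,0.0067,0],[0.0052,0,0.0081,0],[0.0059,0,0.0095,0],[0.0064,0,0.0105,0],[0.0064,0,0.0105,0]]

```text
clock: 14.97
tool_pos: [0.4575, 0.3025, 0.0892]
orientation: [3.141, 0.001, 3.056]
wrist_force: [-1.8, -1.3, 2.5]
opening: 0.76
```

Run:
```python
from h import *
goto([.4723,.3007,.1089]); print(bot.read_state()["ft_torque"])
for n in("scene","wrist"):
    c=viewer.camera(n); im=c["image"][:,:,::-1]
    if n=="scene": im=cv2.resize(im[130:290,220:420],None,fx=3.5,fy=3.5,interpolation=cv2.INTER_CUBIC)
    cv2.imwrite(f"pics/{n}6.png",im)
```

```text
t 14.97 pos [0.4575 0.3025 0.0892] jaw -4.89 F [-1.82 -1.29  2.55] op 0.76
tool shift [-0.0149 -0.0005 -0.0197]
[-0.02737696  0.3121807   0.11520458]
```

View pics/scene6.png

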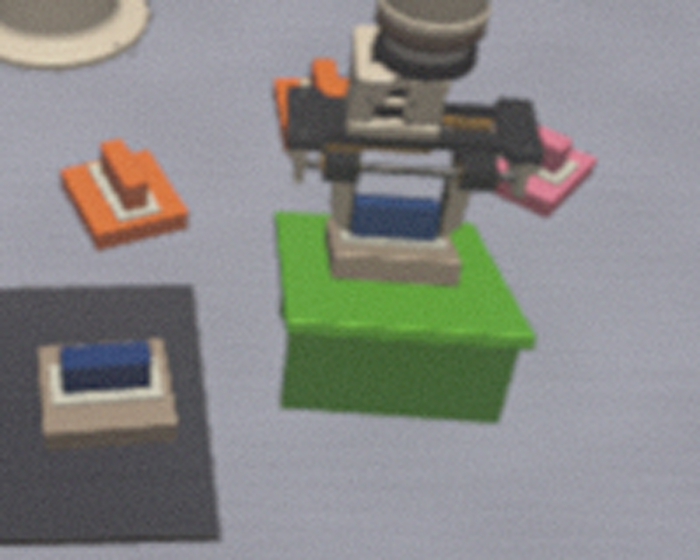

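View pics/wrist6.png

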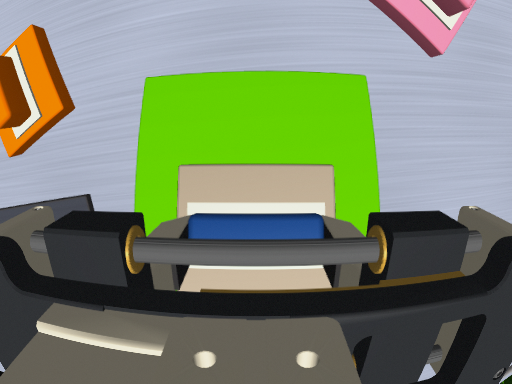

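arm_command:
  motion:
    - [[0.0005,0,0.0007,0],[0.0008,0,0.0014,0],[0.001,0,0.002,0],[0.001,0,0.002,0]]
  grip_force: 8

```text
clock: 15.4
tool_pos: [0.4578, 0.3024, 0.0882]
orientation: [3.141, 0.003, 3.056]
wrist_force: [-1.6, -3.1, 9.6]
opening: 0.764
```

Run:
```python
from h import *
goto([.4723,.3007,.1089]); print(bot.read_state()["ft_torque"])
```

```text
t 15.4 pos [0.4578 0.3024 0.0882] jaw -4.92 F [-1.62 -3.05  9.56] op 0.764
tool shift [-0.0147 -0.0005 -0.0206]
[-0.66796614  0.29954431  0.10110566]
```

It stopped at z = 0.088, the height predicted for lying flat, and now presses on the slope. Easing off, then opening.

arm_command:
  motion:
    - [[0,0,-0.001,0],[0,0,-0.0015,0],[0,0,-0.0015,0]]
  grip_force: 4

```text
clock: 15.65
tool_pos: [0.4559, 0.3023, 0.0877]
orientation: [-3.141, -0.001, 3.056]
wrist_force: [0.6, -0.1, -2.3]
opening: 0.758
```

arm_command:
  motion:
    - [[0,0,0,0],[0,0,0,0],[0,0,0,0],[0,0,0,0],[0,0,0,0]]
  fingers: -1

```text
clock: 16.07
tool_pos: [0.4564, 0.3027, 0.0884]
orientation: [3.141, 0.0, 3.056]
wrist_force: [-0.2, -0.3, -0.2]
opening: 0.996
```

Run:
```python
from h import *
goto([.4723,.3007,.1089]); print(bot.read_state()["ft_torque"])
c=viewer.camera("wrist"); cv2.imwrite("pics/w7.png",c["image"][:,:,::-1])
```

```text
t 16.07 pos [0.4564 0.3027 0.0884] jaw -4.88 F [-0.19 -0.26 -0.2 ] op 0.996
tool shift [-0.016  -0.0007 -0.0205]
[-0.00736152  0.03960247 -0.01933951]
```

View pics/w7.png

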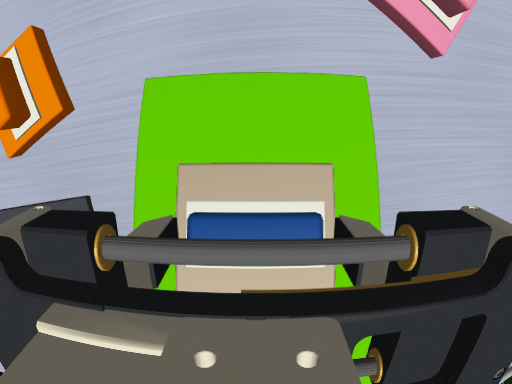

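The fingers are open clear of the grip at (256,226), and the stone stayed put. Raising straight up, then moving aside to check.

arm_command:
  motion:
    - [[0,0,-0.005,0],[0,0,-0.015,0],[0,0,-0.03,0],[0,0,-0.05,0],[0,0,-0.075,0],[0,0,-0.1,0],[0,0,-0.12,0],[0.01,0.01,-0.13,0],[0.02,0.03,-0.14,0],[0.04,0.055,-0.14,0],[0.06,0.085,-0.14,0],[0.08,0.115,-0.14,0]]

```text
clock: 17.12
tool_pos: [0.3847, 0.4254, 0.2288]
orientation: [3.141, 0.0, 3.055]
wrist_force: [0.3, 0.7, -0.1]
opening: 0.998
```

arm_command:
  motion:
    - [[0.02,0.03,0,0],[0.04,0.06,0,0],[0.06,0.09,0,0],[0.075,0.12,0,0],[0.085,0.15,0,0],[0.09,0.17,0,0],[0.09,0.18,0,0],[0.09,0.18,0,0]]

```text
clock: 17.78
tool_pos: [0.3084, 0.614, 0.2277]
orientation: [3.141, -0.002, 3.061]
wrist_force: [0.7, -0.3, 0.1]
opening: 1.001
```

Run:
```python
from h import *
S=np.array([.4756,.3004]); th=np.radians(-4.9); e=np.array([np.cos(th),np.sin(th)]); f=np.array([-e[1],e[0]])
for it in range(2):
    c=viewer.camera("top"); 
    for k in blobs(mask(c,(105,90,30),(128,255,255)),50):
        M=cv2.moments(k); u,v=M["m10"]/M["m00"],M["m01"]/M["m00"]
        if u<220:
            p=ray(c,u,v,.062+.056*.927)[:2]-S; print("stand stone",round(u,1),round(v,1),"sole centre in stand",round(p@e+.056*.375,4),round(p@f,4))
        else: print("plate stone",round(u,1),round(v,1),ray(c,u,v,.066).round(4))
cv2.imwrite("pics/t8.png",c["image"][:,:,::-1])
c=viewer.camera("scene"); cv2.imwrite("pics/s8.png",c["image"][:,:,::-1])
goto([0,0,0])
```

```text
stand stone 166.6 168.0 sole centre in stand -0.003 -0.0039
plate stone 266.1 119.8 [0.5778 0.0713 0.066 ]
stand stone 166.5 167.9 sole centre in stand -0.003 -0.0037
plate stone 266.1 119.8 [0.5777 0.0713 0.066 ]
t 17.93 pos [0.3115 0.6102 0.2279] jaw -4.89 F [ 0.48  0.07 -0.72] op 0.999
tool shift [ 0.2583 -0.6343  0.2287]
```

View pics/s8.png

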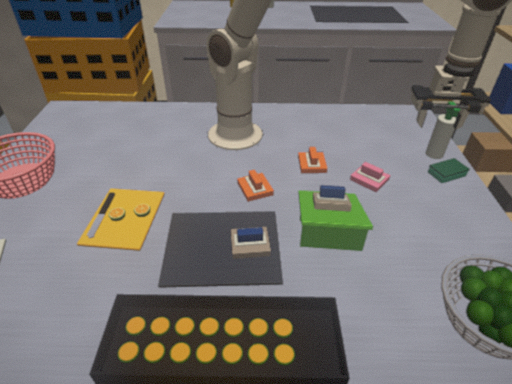

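View pics/t8.png

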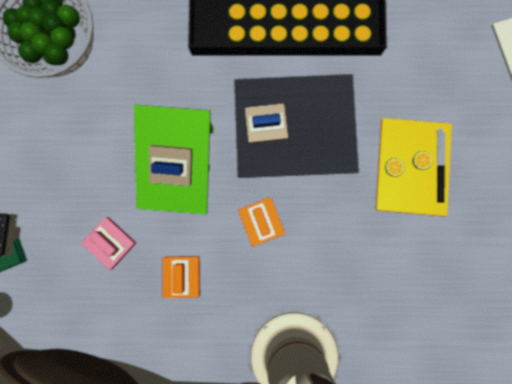

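Run:
```python
from h import *
c=viewer.camera("scene"); print("bottle base",ray(c,437,157,0).round(3))
im=c["image"][:,:,::-1]
a=cv2.resize(im[170:260,280:390],None,fx=5,fy=5,interpolation=cv2.INTER_CUBIC); b=cv2.resize(im[60:190,390:512],None,fx=3.5,fy=3.5,interpolation=cv2.INTER_CUBIC)
h=max(a.shape[0],b.shape[0]); o=np.zeros((h,a.shape[1]+b.shape[1],3),np.uint8); o[:a.shape[0],:a.shape[1]]=a;o[:b.shape[0],a.shape[1]:]=b
o=cv2.resize(o,(790,int(790*h/o.shape[1]))); cv2.imwrite("pics/z9.png",o)
```

```text
bottle base [0.139 0.745 0.   ]
```

View pics/z9.png

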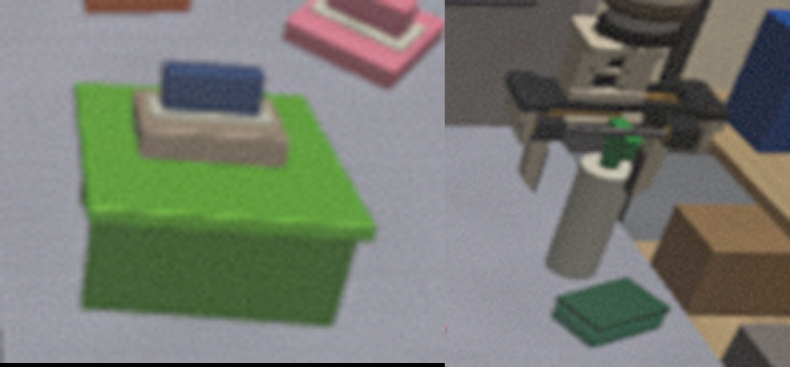

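Run:
```python
from h import *
c=viewer.camera("scene"); im=c["image"][:,:,::-1]
cv2.imwrite("pics/z10.png",cv2.resize(im[70:170,400:500],None,fx=6,fy=6,interpolation=cv2.INTER_CUBIC))
c=viewer.camera("wrist");cv2.imwrite("pics/w10.png",c["image"][:,:,::-1])
```

```text
(no output)
```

View pics/z10.png

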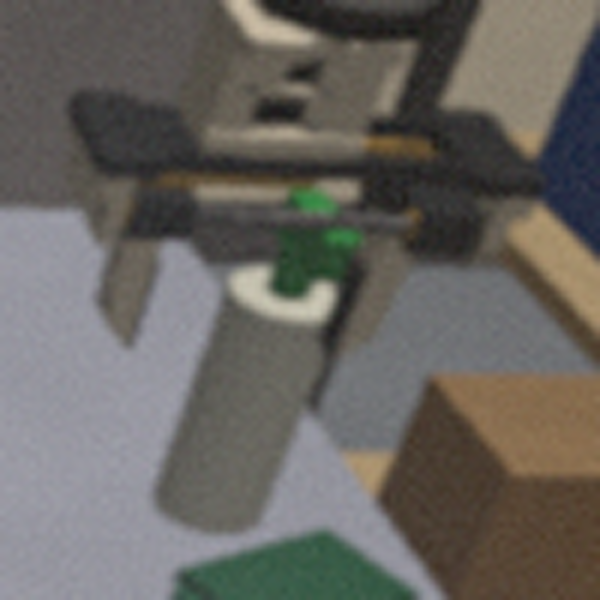

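View pics/w10.png

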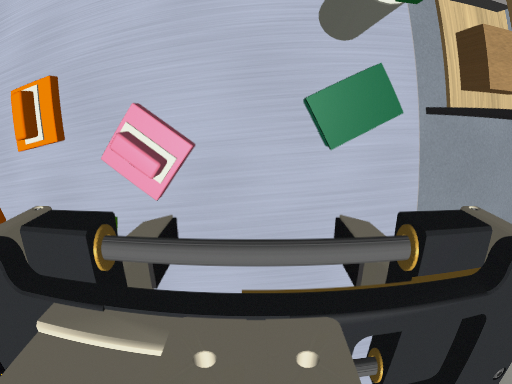

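The gripper rod passes in front of the bottle cap, so the bottle is well behind the gripper, and the wrist view confirms it at (350,15). The gripper touches nothing. The stone lies flat on the slope and is not moving. Handing in.

Run:
```python
from h import *
c=viewer.camera("top")
for k in blobs(mask(c,(105,90,30),(128,255,255)),50):
    M=cv2.moments(k); print(M["m10"]/M["m00"],M["m01"]/M["m00"])
print(job.hand_in())
```

```text
166.54744525547446 167.98540145985402
266.04761904761904 119.86652236652236
the job is handed in; nothing more can be done
None
```

I slid both stones about 60 mm across the plate, then set the rough one flat on the middle of the green stand. The smooth one stayed on the plate. The job is handed in, at about 18 s of the 61 s allowed.

- **Drag test:** The left stone (+y) moved about 65 mm and dragged at about 2–3.4 N, with almost no extra load. The right stone (−y) moved about 59 mm and dragged at about 12 N, while the tool pressed on it with about 13 N. Allowing for that load, friction was about 0.6 against 0.3–0.4, so I took the right one as rough. Both figures are off the given 0.7 and 0.25, but the difference between the stones is clear.
- **Placing:** I gripped the stone across the ends of its bar. I touched its uphill edge down first, then let it pivot until it lay flat on the slope, and eased off before opening the fingers.
- **Last checks:**
  - From the top view, the stone's centre is about 3 mm (x) and 4 mm (y) from the middle of the stand.
  - It did not move over several pictures after release. I judged its flatness by eye and by the tool stopping at the predicted height, and did not measure the angle.
  - The smooth stone lies flat on the plate at about (0.578, 0.071).
  - The gripper is clear of everything and its wrist force reads under 1 N.

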